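Load the carry tray on the potting bench and mark it

ROBOT

A 7-joint arm with a two-finger parallel gripper is mounted at the origin on the work surface. World frame = base frame: x ahead of the robot, y to its left, z up, the work surface at z = 0. Lengths are in m, angles in rad, forces in N, time in s.
With the tool pointing down it reaches from about 0.425 to 0.925 m from the base axis. Payload 6.8 kg.
Tool frame: the origin (TCP) lies at the very end of the fingers, on their centre line; the grasp point (between the pads) lies 19 mm behind it (bot.grasp_offset is the distance from the TCP to the grasp point, in m); z points along the fingers, y is the direction in which the jaws open and shut (so a half turn about z gives the same grasp; the last joint's range is limited). The gripper opens to 85 mm and grips with 20 to 120 N. Pads are 22 mm wide; open, the fingers measure 114 mm over their backs; the gripper's body (76 mm by 85 mm) begins 54 mm behind the grasp point. The pads swing forward as they close: fully open they stand 13 mm farther back than shut.
Start: joints at [1.05, 0.477, 0.022, 1.555, -0.011, 1.109, -0.083], TCP at [0.271, -0.618, 0.231] pointing down, gripper open.
Joint ranges: [-2.96, 2.96], [-0.34, 2.1], [-1.41, 1.46], [0.24, 2.44], [-1.37, 4.51], [0.17, 1.92], [-2.96, 2.96]. Speed limits (rad/s): [2.39, 2.39, 3.14, 3.14, 3.14, 3.14, 3.14].

INTERFACE

Orientations are given as a unit quaternion [w, x, y, z].
In Python, from station import monitor, cams, bot, finder gives the robot as it stands.
- The arm moves only by the tool jog_arm, never from a script. Its argument "plan" is a list of rows, each an object of numbers: "x", "y", "z": the shift along the tool's x, y, z as a fraction of full scale; "wx", "wy", "wz": the turn, a rotation vector about the tool's x, y, z as a fraction of full scale. A call has 1 to 12 rows; each row is the pose to reach, as a shift and turn from the pose measured when the call began, along the tool's axes at that moment, turning the shorter way round; what a row does not reach only later rows make up. Full scale, the value 1, is 20 cm for a shift and 180 degrees for a turn. A row lasts 1/12 s, in which the tool goes at most 41.7 mm and 7.16 degrees, less where a joint would pass 70% of its speed; a pose out of reach is approached as far as the arm can. A call with a number of a shift or a turn outside -1 to 1 is refused whole. A call with a gripper value outside its range is refused whole. "hand" is the opening, from -1 (shut) to 1 (fully open), set as the call begins (left out, the last holds). The fingers move at their own pace and stop on an object; "grip_force" is the grip in N (left out, the last holds). Time passes only in rows, so rows that repeat a pose let the fingers close. It gives the time, the measured TCP pose, the force and the opening at its end, in the units of the state.
- monitor.get_obs(): the state, without advancing time (a new reading comes with each control period).
- cams.read_camera(name): name is "side" or "top"; returns the picture (480x640x3 uint8, red, green, blue); there is no depth.
- cams.get_calibration(name): a dict with "fx", "fy", "cx", "cy" (pixels), "distortion" ([k1, k2, p1, p2, k3] as OpenCV has them; the pictures are not rectified), "extrinsics" (4x4, takes a point from world to camera coordinates). Camera axes: x right, y down, z forward; pixel columns grow to the right and rows downward; lengths in m; the calibration is good to about 2 mm. A picture is of the moment at which its call begins. get_calibration takes no time and is no camera call.
- bot.hand_in(): hands the job in, once; it reports no verdict.
Trained networks look in the newest picture that a camera, given by its name, has taken for a name from the list of things; names that differ only in an ending like _2 or _b are one class to them, and where a whole thing is asked for, a point or a joint stands for the part that bears it (a point fixed in the world has none). Each returns a list of dicts, best first, with "confidence" (0 to 1); they miss things now and then, are a little off and sometimes report something else, mostly with a low value. They report only what shows in the picture. A call takes as long as a camera call.
- finder.find_in(camera, target): "bbox" ([left, top, width, height] in pixels, round what is visible of it).
- finder.place_of(camera, target): "location" ([column, row] in pixels: a listed point, or the origin of a listed thing).
The state is a dict: "t": time; "q": joint angles; "joint_vel": joint speeds; "joint_torque": joint torques, N m; "eef_pos": TCP position; "tool_rot": TCP orientation; "contact_force": force on the tool from outside, world axes, zero at the start; "torque": the same for the moment, N m; "gripper_width": opening from 0.0 (shut) to 1.0 (fully open).
Only numpy, scipy, OpenCV 4.12 (cv2) and the standard library are available. Lean on these libraries where they do the work, as an engineer would, in place of code of your own. Each camera call takes 0.05 s, during which the arm holds its last target. There are 200 camera calls.

TASK

Slide the two planters, the square blue one and the round terracotta one, over the yellow lip into the open-fronted metal carry tray, so that both stand side by side, upright and entirely on its flat floor; push them along the bench without lifting or tipping them. Then take the orange marker out of the wooden rack and stand it fully home in the yellow socket behind the tray's back wall. Leave the other markers and everything else on the bench where they are.

Things in the scene. Friction and masses are not known exactly. Their poses are not given: they have to be found in the camera images.
- tray: Low aluminium tray fixed to the bench. Origin at bench level mid-tray; +x runs from open front to back wall, z up. Flat floor 4 mm high, x -60 to +75 mm, y -140 to +140 mm. No front wall: a yellow ramp lip climbs from the bench at x = -85 mm to the floor at x = -60. Back wall (inner face x = +75) and side walls (inner faces y = +-140, x from -85) 4 mm thick, 46 mm high over the rim.
- socket (a point): Centre of the slot's mouth on top of the yellow socket block fixed behind the tray's back wall (tray x = +101 mm), 50 mm above the bench; axes as the tray. Block 44 x 60 x 50 mm (tray x, y, z). Slot 13 mm (tray x) by 31 mm (tray y), 40 mm deep, chamfered 3 mm.
- blue_planter: Square blue glazed planter with a small aloe, solid, 90 x 90 mm, straight sides 60 mm high, leaves to 87 mm high (within 35 mm of the axis); about 0.55 kg. Origin: centre of its underside, z up, x and y square to its sides.
- round_planter: Round terracotta planter with a ball cactus, solid, diameter 92 mm (95 mm rim band), straight sides 60 mm high, cactus to 88 mm high; about 0.55 kg. Origin: centre of its underside, z up.
- rack: Wooden marker rack fixed to the bench, block 50 x 180 x 50 mm (its x, y, z). Origin: centre of its underside. Three slots in a row along its y at -56, 0 and +56 mm, 40 mm deep, each holding one upright marker.
- orange_marker: Orange T-shaped plant marker of rigid plastic standing in the rack (which of the slots varies), 10 mm thick (its x), stem 28 mm wide (its y), overall 150 mm tall, the top 50 mm (from 100 to 150 mm above the foot) a head 46 mm wide; 0.04 kg. Origin: centre of its foot, which starts 10 mm above the bench; z along the stem to the head.
- white_marker: White marker of the same shape in the rack; leave it. Origin: centre of its foot.
- green_marker: Green marker of the same shape in the rack; leave it. Origin: centre of its foot.
- spray_can: Green-labelled can, diameter 60 mm, 150 mm tall, on the robot's right; leave it. Origin: centre of its underside.
- seed_tin: Small yellow-labelled tin, diameter 54 mm, 45 mm tall, on the bench to the right of the planters; leave it. Origin: centre of its underside.
- trowel: Hand trowel, wooden handle and steel blade, 280 mm long along its x, lying at the far edge; leave it. Origin: at bench level where handle and blade meet.
- spare_pot: Small terracotta pot standing upside down, rim diameter 78 mm, 60 mm tall, at the far edge; leave it. Origin: centre of its underside.

How it is judged:
By the outcome, as a careful person would: the job done as asked, in the order asked, and still so for the second after the job is handed in, with the robot touching nothing.
It also fails if it takes over 72 s, if anything falls off the work surface, if the arm or the gripper's body presses on something with over 40 N, if the wrist force passes 120 N, or if a joint passes its speed limit or range.

## Working session

There is one attempt and no reset: what is moved stays moved. The work goes in short steps, Python scripts to look and compute and a tool call to move; the robot and the scene stay as the last step left them, time stands still between calls to the robot, and variables do not carry over. Pictures are saved under pics/ and viewed, about 8 in all and at most 12, crops included, and the job is handed in when it is done.

Besides the shell and the picture viewer there is one more tool, called after "Call:" by a JSON object that holds its "op" and its "data". jog_arm: Moves the arm, as the interface text tells. Shift numbers are shares of 20 cm and turn numbers shares of 180 degrees, none past 1 either way. Its arguments: {"type":"object","properties":{"plan":{"type":"array","items":{"type":"object","properties":{"x":{"type":"number","minimum":-1,"maximum":1},"y":{"type":"number","minimum":-1,"maximum":1},"z":{"type":"number","minimum":-1,"maximum":1},"wx":{"type":"number","minimum":-1,"maximum":1},"wy":{"type":"number","minimum":-1,"maximum":1},"wz":{"type":"number","minimum":-1,"maximum":1}}}},"hand":{"type":"number"},"grip_force":{"type":"number"}},"required":["plan"]}

```bash
ls; mkdir -p pics; python3 - <<'E'
from station import monitor, cams, bot, finder
import cv2, numpy as np
np.set_printoptions(precision=4,suppress=True)
for c in ("top","side"):
    im=cams.read_camera(c); cv2.imwrite(f"pics/{c}0.png",im[:,:,::-1])
    k=cams.get_calibration(c); print(c,{a:k[a] for a in k if a!="extrinsics"}); print(k["extrinsics"])
    for t in ["tray","socket","blue_planter","round_planter","rack","orange_marker","white_marker","green_marker","seed_tin","spray_can"]:
        print(t,[(np.round(d["location"],1),round(d["confidence"],2)) for d in finder.place_of(c,t)[:2]])
print(monitor.get_obs())
E
```

```text
pics
top {'fx': 451.80320962533517, 'fy': 451.80320962533517, 'cx': 329.4166442324927, 'cy': 237.8140701123605, 'distortion': array([-0.0092,  0.    ,  0.    ,  0.    ,  0.    ])}
[[ 0.0252 -0.9996  0.0118 -0.0715]
 [-0.9989 -0.0256 -0.0386  0.5952]
 [ 0.0388 -0.0108 -0.9992  1.1676]
 [ 0.      0.      0.      1.    ]]
tray [(array([274.3, 259.3]), 0.69)]
socket [(array([490. , 286.4]), 0.5)]
blue_planter [(array([381.7, 223.7]), 0.83)]
round_planter [(array([391.5, 288. ]), 0.93)]
rack [(array([166.6, 276. ]), 0.98)]
orange_marker [(array([165.8, 273.3]), 0.81)]
white_marker [(array([159. , 252.6]), 0.72)]
green_marker [(array([166.9, 299.3]), 0.69)]
seed_tin [(array([469.7, 258.4]), 0.95)]
spray_can [(array([492.8, 286.5]), 0.77), (array([169.2, 299. ]), 0.53)]
side {'fx': 454.0398905034452, 'fy': 454.0398905034452, 'cx': 320.90110157693675, 'cy': 239.44091293072768, 'distortion': array([-0.0349,  0.    ,  0.    ,  0.    ,  0.    ])}
[[ 0.9986 -0.0533  0.0052 -0.6172]
 [-0.0389 -0.7884 -0.614   0.011 ]
 [ 0.0368  0.6129 -0.7893  1.0634]
 [ 0.      0.      0.      1.    ]]
tray [(ar
[... 317 characters left out ...]
(array([291.1, 130.1]), 0.86)]
green_marker [(array([249.2, 132.9]), 0.57)]
seed_tin [(array([293.8, 412. ]), 0.84)]
spray_can [(array([256.4, 453.3]), 0.82), (array([400.7, 265.9]), 0.22)]
{'t': 1.1, 'q': array([ 1.0499,  0.477 ,  0.0224,  1.5554, -0.0115,  1.1093, -0.0831]), 'joint_vel': array([-0.    ,  0.0012,  0.0005,  0.0001,  0.001 ,  0.0007, -0.001 ]), 'joint_torque': array([ -0.0009, -59.634 ,   1.6057, -28.1549,   0.0124,   0.0016,
        -0.    ]), 'eef_pos': array([ 0.2708, -0.6183,  0.2313]), 'tool_rot': array([0.    , 0.9788, 0.2049, 0.    ]), 'contact_force': array([-0.7747,  1.1228, -0.4379]), 'torque': array([-0.0423,  0.0504,  0.0173]), 'gripper_width': 0.9984265663331311}
```

View pictures.

View pics/top0.png

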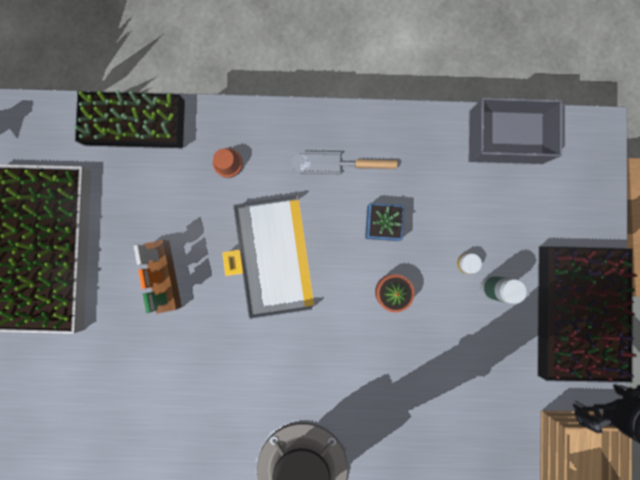

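View pics/side0.png

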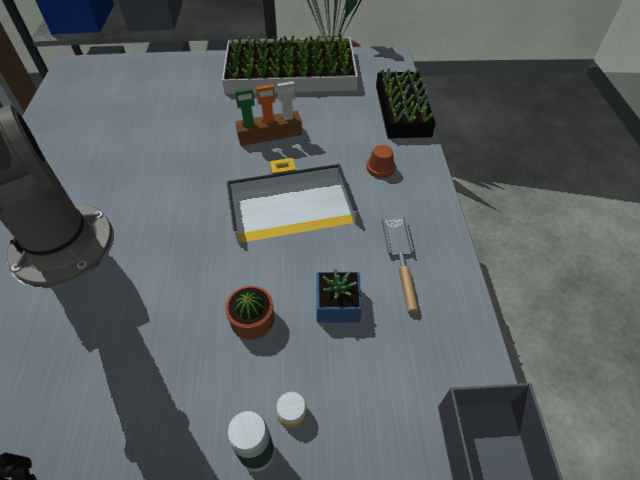

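```bash
cat > h.py <<'E'
from station import monitor, cams, bot, finder
import cv2, numpy as np
from scipy.spatial.transform import Rotation as R
np.set_printoptions(precision=4,suppress=True)
def KP(c):
    k=cams.get_calibration(c); K=np.array([[k["fx"],0,k["cx"]],[0,k["fy"],k["cy"]],[0,0,1]])
    return K,np.array(k["distortion"]),np.array(k["extrinsics"])
# ortho: world window x0..x1, y0..y1 at height z, 1 mm per px; column = (y1-y), row=(x1-x)
def ortho(c,im,z,win):
    x0,x1,y0,y1=win; K,d,E=KP(c); P=K@E[:3]
    A=np.array([[0,-.001,x1],[-.001,0,y1],[0,0,z],[0,0,1]])
    return cv2.warpPerspective(cv2.undistort(im,K,d),P@A,(int((y1-y0)*1000),int((x1-x0)*1000)),flags=cv2.INTER_LINEAR|cv2.WARP_INVERSE_MAP)
def w(pt,win): return np.array([win[1]-pt[1]/1000,win[3]-pt[0]/1000])
def ray(c,uv):
    K,d,E=KP(c); n=cv2.undistortPoints(np.array([[uv]],float),K,d)[0,0]
    r=E[:3,:3].T@np.array([n[0],n[1],1]); return -E[:3,:3].T@E[:3,3],r/np.linalg.norm(r)
def onplane(c,uv,z): o,r=ray(c,uv); return o+r*(z-o[2])/r[2]
def tri(a,b):
    (o1,r1),(o2,r2)=ray("top",a),ray("side",b)
    s=np.linalg.lstsq(np.c_[r1,-r2],o2-o1,rcond=None)[0]; p,q=o1+s[0]*r1,o2+s[1]*r2
    return (p+q)/2,np.linalg.norm(p-q)
def proj(c,p): 
    K,d,E=KP(c); return cv2.projectPoints(np.array(p,float).reshape(-1,3),cv2.Rodrigues(E[:3,:3])[0],E[:3,3],K,d)[0][:,0]
def blob(c,im,z,win,lo,hi):
    o=ortho(c,im,z,win); m=cv2.inRange(cv2.cvtColor(o,cv2.COLOR_RGB2HSV),lo,hi)
    m=cv2.morphologyEx(m,cv2.MORPH_CLOSE,np.ones((7,7)))
    n,l,s,_=cv2.connectedComponentsWithStats(m); i=1+np.argmax(s[1:,4]); 
    cn=cv2.findNonZero((l==i).astype(np.uint8)); hull=cv2.convexHull(cn); r=cv2.minAreaRect(hull)
    bx=cv2.boxPoints(r); return w(r[0],win),r[1],r[2],[w(b,win) for b in bx],hull
E
cat > m1.py <<'E'
from h import *
T={"lip":(.002,(.3,.65,-.02,.3),(18,120,80),(32,255,255)),
"floor":(.004,(.3,.65,-.02,.3),(0,0,150),(180,70,255)),
"socket":(.05,(.3,.6,.18,.36),(18,120,80),(32,255,255)),
"blue":(.06,(.45,.72,-.25,-.02),(100,120,30),(125,255,255)),
"round":(.06,(.3,.55,-.25,-.02),(0,100,60),(14,255,255)),
"rack":(.05,(.25,.55,.32,.54),(5,90,40),(15,255,160)),
"orange":(.16,(.25,.6,.3,.56),(4,200,150),(15,255,255)),
}
for c in ("top","side"):
    im=cv2.imread(f"pics/{c}0.png")[:,:,::-1].copy()
    for n,(z,win,lo,hi) in T.items():
        try: p,s,a,bx,_=blob(c,im,z,win,lo,hi); print(c,n,p,np.round(s,0),round(a,1),*[np.round(b,3) for b in bx])
        except Exception as e: print(c,n,"x",e)
for n,a,b in [("tray",(274.3,259.3),(291.7,207.5)),("blue",(381.7,223.7),(336.3,303.7)),("tin",(469.7,258.4),(293.8,412)),
 ("rack",(166.6,276),(267.5,129.8)),("or",(165.8,273.3),(269.9,130.3)),("wh",(159,252.6),(291.1,130.1)),("gr",(166.9,299.3),(249.2,132.9))]:
    print(n,*tri(a,b),onplane("top",a,0.),onplane("side",b,0.))
for c,uv in [("side",(280.9,167.1))]: print("sock",onplane(c,uv,.05))
print("round top",onplane("top",(391.5,288),0),"can",onplane("side",(256.4,453.3),0))
im=cv2.imread("pics/top0.png"); cv2.imwrite("pics/c.png",np.vstack([cv2.resize(im[190:330,120:330],None,fx=3.8,fy=3.8,interpolation=3)]))
E
python3 m1.py
```

```text
top lip [0.5357 0.0126] [236.  25.] 79.6 [0.649 0.046] [0.654 0.022] [ 0.422 -0.021] [0.417 0.004]
top floor [0.4755 0.1405] [349. 319.] 90.0 [0.65 0.3 ] [ 0.65  -0.019] [ 0.301 -0.019] [0.301 0.3  ]
top socket [0.527  0.1925] [60. 32.] 81.3 [0.554 0.213] [0.559 0.181] [0.5   0.172] [0.495 0.204]
top blue [ 0.64  -0.153] [80.  6.] 90.0 [ 0.68 -0.15] [ 0.68  -0.156] [ 0.6   -0.156] [ 0.6  -0.15]
top round [ 0.4615 -0.212 ] [91. 74.] 90.0 [ 0.507 -0.175] [ 0.507 -0.249] [ 0.416 -0.249] [ 0.416 -0.175]
top rack [0.4744 0.3663] [149.  79.] 74.4 [0.535 0.424] [0.557 0.348] [0.413 0.308] [0.392 0.384]
top orange [0.4882 0.367 ] [35.  5.] 78.7 [0.505 0.373] [0.506 0.368] [0.472 0.361] [0.471 0.366]
side lip [0.5365 0.0164] [235.  31.] 79.4 [0.649 0.053] [0.655 0.023] [ 0.424 -0.02 ] [0.418 0.01 ]
side floor [0.5415 0.0848] [238. 108.] 80.2 [0.649 0.158] [0.668 0.052] [0.434 0.012] [0.415 0.118]
side socket [0.5277 0.196 ] [61. 38.] 82.4 [0.555 0.219] [0.56  0.181] [0.5   0.173] [0.495 0.211]
side blue [ 0.642 -0.201] [98. 88.] 1.4 [ 0.599 -0.151] [ 0.687 -0.153] [ 0.685 -0.251] [ 0.597 -0.2
[... 380 characters left out ...]
.5495 0.0885 0.    ]
blue [ 0.6393 -0.1934  0.0028] 0.0025805045314618354 [ 0.6382 -0.1937  0.    ] [ 0.6408 -0.1918  0.    ]
tin [ 0.5496 -0.4216  0.0226] 0.005406044075782113 [ 0.5524 -0.4287  0.    ] [ 0.5461 -0.4148  0.    ]
rack [0.4872 0.3565 0.032 ] 0.0015792811630204744 [0.4863 0.3676 0.    ] [0.4829 0.3969 0.    ]
or [0.4936 0.3607 0.0267] 0.0018995744790980052 [0.4933 0.37   0.    ] [0.4899 0.3943 0.    ]
wh [0.5494 0.3891 0.0023] 0.004828541527834405 [0.547  0.3899 0.    ] [0.5518 0.3921 0.    ]
gr [0.431  0.3568 0.023 ] 0.00604033387833427 [0.4255 0.3645 0.    ] [ 0.43    0.3855 -0.    ]
sock [0.5255 0.1829 0.05  ]
round top [ 0.4694 -0.2231  0.    ] can [ 0.4796 -0.4828  0.    ]
```

View pics/c.png

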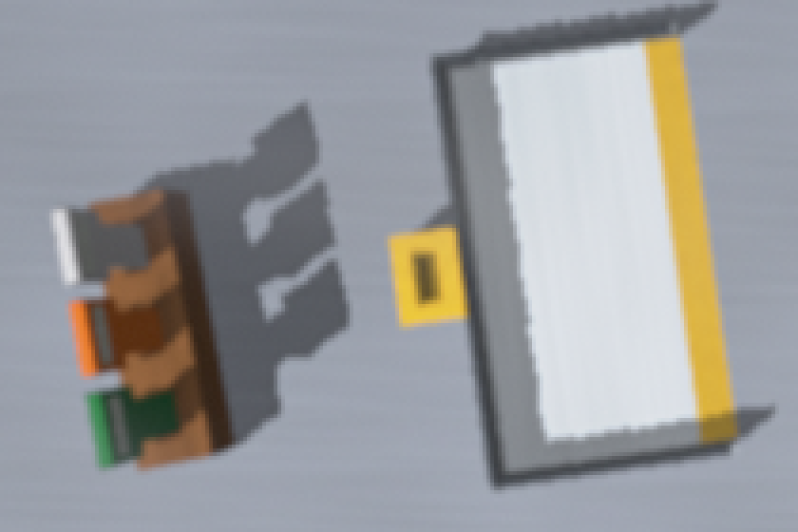

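```bash
cat > m2.py <<'E'
from h import *
from scipy.optimize import least_squares
ims={c:cv2.imread(f"pics/{c}0.png")[:,:,::-1].copy() for c in ("top","side")}
def show(n,c,z,win,lo,hi):
    r=blob(c,ims[c],z,win,lo,hi); p,s,a,bx,h=r
    e=max([(bx[(i+1)%4]-bx[i]) for i in range(4)],key=np.linalg.norm); e=e*np.sign(e[0])
    print(c,n,p,np.round(s,0),"long ang",round(np.degrees(np.arctan2(e[1],e[0])),1)); return p,h
Y=((18,110,60),(32,255,255))
L={}
for c in ims:
    L[c]=show("lip",c,.002,(.3,.75,-.06,.12),*Y)[0], show("sock",c,.05,(.4,.65,.12,.3),*Y)[0]
    show("orange",c,.16,(.43,.55,.3,.56),(2,150,130),(18,255,255))
    show("white",c,.16,(.5,.62,.3,.56),(0,0,170),(180,60,255))
    show("green",c,.16,(.36,.5,.3,.56),(50,120,70),(90,255,255))
    show("blue",c,.06,(.55,.75,-.30,-.1),(98,100,20),(128,255,255))
    p,h=show("round",c,.06,(.35,.55,-.32,-.1),(0,100,40),(16,255,255))
    (q,r)=cv2.minEnclosingCircle(h); print("circ",w(q,(.35,.55,-.32,-.1)),r)
for c in ims:
    d=L[c][1]-L[c][0]; print(c,"lip->socket len (173.5)",np.linalg.norm(d),"yaw",np.degrees(np.arctan2(d[1],d[0])))
im=ims["side"]; a=cv2.resize(im[80:250,210:370],None,fx=3.4,fy=3.4,interpolation=3)
o=ortho("top",ims["top"],.06,(.38,.72,-.3,-.1)); o=cv2.resize(o,None,fx=1,fy=1)
H=max(a.shape[0],o.shape[0]); f=np.zeros((H,a.shape[1]+o.shape[1],3),np.uint8); f[:a.shape[0],:a.shape[1]]=a; f[:o.shape[0],a.shape[1]:]=o
print(f.shape); cv2.imwrite("pics/d.png",f[:,:,::-1])
E
python3 m2.py
```

```text
top lip [0.5571 0.0165] [280.  23.] long ang 9.8
top sock [0.5279 0.1863] [60. 46.] long ang 10.0
top orange [0.4881 0.3676] [42.  9.] long ang 12.5
top white [0.533  0.4125] [101.  64.] long ang -0.0
top green [0.4381 0.3564] [31.  6.] long ang 11.3
top blue [ 0.6388 -0.1926] [88. 85.] long ang 87.5
top round [ 0.4628 -0.2228] [93. 91.] long ang 45.0
circ [ 0.4628 -0.2217] 47.610496520996094
side lip [0.5589 0.0202] [281.  29.] long ang 9.8
side sock [0.5283 0.1895] [62. 51.] long ang 8.1
side orange [0.4892 0.3731] [44. 10.] long ang 14.0
side white [0.559 0.392] [0. 0.] long ang 0.0
side green [0.4343 0.3602] [43.  9.] long ang 13.0
side blue [ 0.642  -0.2083] [117.  89.] long ang 87.5
side round [ 0.4668 -0.2339] [ 93. 119.] long ang -71.6
circ [ 0.4654 -0.2344] 59.52647018432617
top lip->socket len (173.5) 0.17237277970072065 yaw 99.76073831114861
side lip->socket len (173.5) 0.17204525191404435 yaw 100.24844292946825
(578, 743, 3)
```

View pics/d.png

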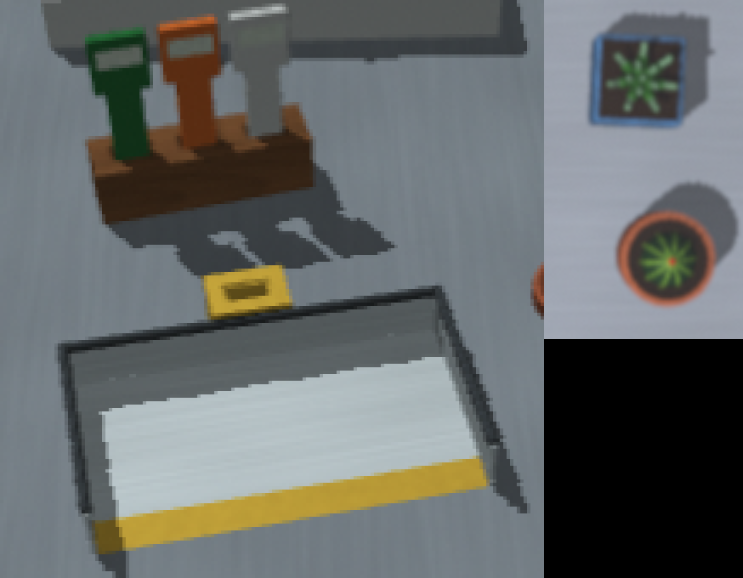

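Call:
{"op": "jog_arm", "data": {"plan": [{"x":0.15,"y":-0.05,"wz":-0.035},{"x":0.3,"y":-0.1,"wz":-0.07},{"x":0.45,"y":-0.15,"wz":-0.11},{"x":0.6,"y":-0.2,"wz":-0.15},{"x":0.75,"y":-0.25,"wz":-0.19},{"x":0.9,"y":-0.3,"wz":-0.23},{"x":1,"y":-0.33,"wz":-0.27},{"x":1,"y":-0.33,"wz":-0.31},{"x":1,"y":-0.33,"wz":-0.35},{"x":1,"y":-0.33,"wz":-0.39},{"x":1,"y":-0.33,"wz":-0.408}], "hand": 0.3}}

```text
invalid input at $.plan[0]: expected keys x, y, z, wx, wy, wz
```

```bash
cat >> h.py <<'E'
def st():
    o=monitor.get_obs(); q=o["tool_rot"]; M=R.from_quat(np.r_[q[1:],q[0]]); p=o["eef_pos"]
    ty=M.as_matrix()[:,1]; print("t %.2f"%o["t"],"pos",p,"tooly ang %.1f"%np.degrees(np.arctan2(ty[1],ty[0])),"tz",M.as_matrix()[:,2],"F",o["contact_force"],"w %.3f"%o["gripper_width"]); return p,M
def go(*T):
    p,M=st()
    for x,y,z,ya in T:
        a=np.radians(ya); Y=np.array([np.cos(a),np.sin(a),0]); Z=np.array([0,0,-1.]); X=np.cross(Y,Z)
        D=M.inv()*R.from_matrix(np.c_[X,Y,Z]); d=M.inv().apply(np.array([x,y,z])-p)
        print((x,y,z,ya),"-> xyz",np.round(d/.2,3),"w",np.round(D.as_rotvec()/np.pi,3))
E
python3 -c "
from h import *
go((.650,-.280,.231,7),(.650,-.280,.10,7),(.650,-.280,.022,7))"
```

```text
t 1.10 pos [ 0.2708 -0.6183  0.2313] tooly ang -66.4 tz [ 0.0001 -0.0001 -1.    ] F [-0.7747  1.1228 -0.4379] w 0.998
(0.65, -0.28, 0.231, 7) -> xyz [ 2.415 -0.789  0.002] w [ 0.     0.    -0.408]
(0.65, -0.28, 0.1, 7) -> xyz [ 2.415 -0.789  0.657] w [ 0.     0.    -0.408]
(0.65, -0.28, 0.022, 7) -> xyz [ 2.415 -0.789  1.047] w [ 0.     0.    -0.408]
```

All keys are required in each row.

Call:
{"op": "jog_arm", "data": {"plan": [{"x":0.2,"y":-0.07,"z":0,"wx":0,"wy":0,"wz":-0.035},{"x":0.4,"y":-0.13,"z":0,"wx":0,"wy":0,"wz":-0.07},{"x":0.6,"y":-0.2,"z":0,"wx":0,"wy":0,"wz":-0.11},{"x":0.8,"y":-0.26,"z":0,"wx":0,"wy":0,"wz":-0.15},{"x":1,"y":-0.33,"z":0,"wx":0,"wy":0,"wz":-0.19},{"x":1,"y":-0.33,"z":0,"wx":0,"wy":0,"wz":-0.23},{"x":1,"y":-0.33,"z":0,"wx":0,"wy":0,"wz":-0.27},{"x":1,"y":-0.33,"z":0,"wx":0,"wy":0,"wz":-0.31},{"x":1,"y":-0.33,"z":0,"wx":0,"wy":0,"wz":-0.35},{"x":1,"y":-0.33,"z":0,"wx":0,"wy":0,"wz":-0.39},{"x":1,"y":-0.33,"z":0,"wx":0,"wy":0,"wz":-0.408}], "hand": 0.3}}

```text
t: 2.02
eef_pos: [0.4274, -0.4777, 0.2313]
tool_rot: [0.0, 0.66, 0.752, -0.0]
contact_force: [-0.1, -0.3, 0.1]
gripper_width: 0.647
```

```bash
python3 -c "
from h import *
go((.56,-.36,.231,7),(.650,-.280,.231,7),(.650,-.280,.10,7),(.650,-.280,.022,7))"
```

```text
t 2.02 pos [ 0.4274 -0.4777  0.2313] tooly ang 7.4 tz [ 0. -0. -1.] F [-0.0845 -0.2514  0.0861] w 0.647
(0.56, -0.36, 0.231, 7) -> xyz [0.498 0.734 0.002] w [0.    0.    0.002]
(0.65, -0.28, 0.231, 7) -> xyz [0.836 1.232 0.002] w [0.    0.    0.002]
(0.65, -0.28, 0.1, 7) -> xyz [0.836 1.232 0.657] w [0.    0.    0.002]
(0.65, -0.28, 0.022, 7) -> xyz [0.836 1.232 1.047] w [0.    0.    0.002]
```

Call:
{"op": "jog_arm", "data": {"plan": [{"x":0.13,"y":0.17,"z":0,"wx":0,"wy":0,"wz":0},{"x":0.27,"y":0.34,"z":0,"wx":0,"wy":0,"wz":0},{"x":0.4,"y":0.5,"z":0,"wx":0,"wy":0,"wz":0},{"x":0.55,"y":0.67,"z":0.05,"wx":0,"wy":0,"wz":0},{"x":0.7,"y":0.84,"z":0.1,"wx":0,"wy":0,"wz":0},{"x":0.836,"y":1,"z":0.2,"wx":0,"wy":0,"wz":0},{"x":0.836,"y":1,"z":0.3,"wx":0,"wy":0,"wz":0},{"x":0.836,"y":1,"z":0.3,"wx":0,"wy":0,"wz":0}]}}

```text
t: 2.68
eef_pos: [0.6052, -0.2786, 0.1665]
tool_rot: [-0.004, 0.656, 0.754, 0.001]
contact_force: [-1.3, -0.1, -1.1]
gripper_width: 0.648
```

```bash
python3 -c "
from h import *
go((.650,-.280,.022,7),(.6455,-.246,.022,7),(.63,-.15,.022,7))"
```

```text
t 2.68 pos [ 0.6052 -0.2786  0.1665] tooly ang 7.9 tz [-0.0043  0.0057 -1.    ] F [-1.2944 -0.1445 -1.1078] w 0.648
(0.65, -0.28, 0.022, 7) -> xyz [-0.042  0.223  0.722] w [-0.001 -0.002  0.005]
(0.6455, -0.246, 0.022, 7) -> xyz [0.129 0.225 0.723] w [-0.001 -0.002  0.005]
(0.63, -0.15, 0.022, 7) -> xyz [0.615 0.214 0.726] w [-0.001 -0.002  0.005]
```

Call:
{"op": "jog_arm", "data": {"plan": [{"x":-0.03,"y":0.11,"z":0.05,"wx":0,"wy":0,"wz":0.005},{"x":-0.042,"y":0.223,"z":0.15,"wx":0,"wy":0,"wz":0.005},{"x":-0.042,"y":0.223,"z":0.3,"wx":0,"wy":0,"wz":0.005},{"x":-0.042,"y":0.223,"z":0.45,"wx":0,"wy":0,"wz":0.005},{"x":-0.042,"y":0.223,"z":0.58,"wx":0,"wy":0,"wz":0.005},{"x":-0.042,"y":0.223,"z":0.68,"wx":0,"wy":0,"wz":0.005},{"x":-0.042,"y":0.223,"z":0.722,"wx":0,"wy":0,"wz":0.005},{"x":-0.042,"y":0.223,"z":0.722,"wx":0,"wy":0,"wz":0.005},{"x":-0.042,"y":0.223,"z":0.722,"wx":0,"wy":0,"wz":0.005}]}}

```text
t: 3.43
eef_pos: [0.6502, -0.2807, 0.0227]
tool_rot: [-0.003, 0.663, 0.749, 0.001]
contact_force: [0.2, -0.8, 0.9]
gripper_width: 0.65
```

```bash
python3 -c "
from h import *
go((.646,-.25,.022,7),(.64,-.20,.022,7),(.63,-.1,.022,8))
a=cams.read_camera('side');b=cams.read_camera('top')
f=np.hstack([cv2.resize(a[150:350,200:450],(400,320),interpolation=3),cv2.resize(b[150:350,230:480],(400,320),interpolation=3)])
cv2.imwrite('pics/e.png',f[:,:,::-1])"
```

```text
t 3.43 pos [ 0.6502 -0.2807  0.0227] tooly ang 7.0 tz [-0.0038  0.0052 -1.    ] F [ 0.2201 -0.7623  0.9193] w 0.650
(0.646, -0.25, 0.022, 7) -> xyz [ 0.155 -0.002  0.004] w [-0.001 -0.002  0.   ]
(0.64, -0.2, 0.022, 7) -> xyz [ 0.406 -0.001  0.006] w [-0.001 -0.002  0.   ]
(0.63, -0.1, 0.022, 8) -> xyz [0.909 0.01  0.009] w [-0.001 -0.002 -0.006]
```

View pics/e.png

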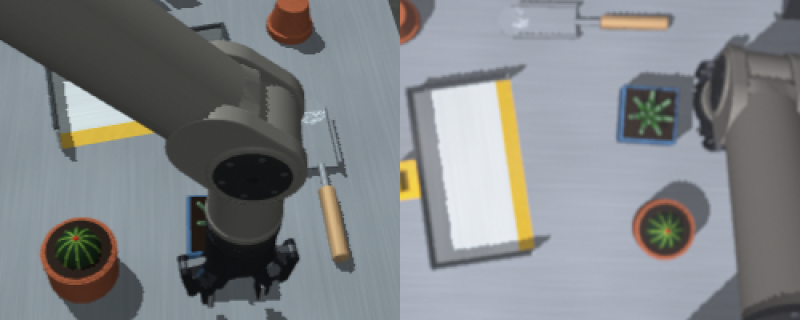

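Call:
{"op": "jog_arm", "data": {"plan": [{"x":0.07,"y":0,"z":0,"wx":0,"wy":0,"wz":0},{"x":0.14,"y":0,"z":0,"wx":0,"wy":0,"wz":0},{"x":0.17,"y":0,"z":0,"wx":0,"wy":0,"wz":0},{"x":0.2,"y":0,"z":0,"wx":0,"wy":0,"wz":0},{"x":0.25,"y":0,"z":0.005,"wx":0,"wy":0,"wz":0},{"x":0.3,"y":0,"z":0.005,"wx":0,"wy":0,"wz":0},{"x":0.35,"y":0,"z":0.005,"wx":0,"wy":0,"wz":0},{"x":0.4,"y":0,"z":0.006,"wx":0,"wy":0,"wz":0},{"x":0.45,"y":0,"z":0.006,"wx":0,"wy":0,"wz":0},{"x":0.5,"y":0,"z":0.006,"wx":0,"wy":0,"wz":0},{"x":0.55,"y":0.003,"z":0.006,"wx":0,"wy":0,"wz":0},{"x":0.6,"y":0.005,"z":0.006,"wx":0,"wy":0,"wz":0}]}}

```text
t: 4.53
eef_pos: [0.6377, -0.163, 0.0243]
tool_rot: [-0.001, 0.663, 0.749, 0.0]
contact_force: [-0.5, -5.5, 3.8]
gripper_width: 0.651
```

```bash
cat > b.py <<'E'
from h import *
import sys
n=sys.argv[1]; ims={c:cams.read_camera(c) for c in ("top","side")}
for c in ims: cv2.imwrite(f"pics/{c}{n}.png",ims[c][:,:,::-1])
for c in ims:
  for t in ("blue_planter","round_planter"):
    for d in finder.place_of(c,t)[:1]:
        z=float(sys.argv[2]) if len(sys.argv)>2 else 0
        p=onplane(c,d["location"],z); q=p[:2]-[.5455,.088]
        print(c,t,round(d["confidence"],2),p,"tray",q@[-.1736,.9848],q@[-.9848,-.1736])
E
python3 b.py 1; python3 -c "
from h import *
go((.616,.0515,.022,7))"
```

```text
top blue_planter 0.64 [ 0.6278 -0.1098  0.    ] tray -0.2090816481815977 -0.046717635634057654
top round_planter 0.65 [ 0.4622 -0.2274  0.    ] tray -0.2961688458994812 0.13681056025589453
side blue_planter 0.97 [ 0.6284 -0.0983  0.    ] tray -0.19787125943262962 -0.04934116156928464
side round_planter 0.73 [ 0.4564 -0.2131  0.    ] tray -0.2810206131084007 0.13996035220010355
t 4.83 pos [ 0.6371 -0.1612  0.023 ] tooly ang 7.0 tz [-0.0024  0.005  -1.    ] F [-0.1515  0.775   0.601 ] w 0.649
(0.616, 0.0515, 0.022, 7) -> xyz [1.068 0.025 0.011] w [-0.001 -0.002  0.   ]
```

Call:
{"op": "jog_arm", "data": {"plan": [{"x":0.04,"y":0.005,"z":0,"wx":0,"wy":0,"wz":0},{"x":0.09,"y":0.01,"z":0,"wx":0,"wy":0,"wz":0},{"x":0.14,"y":0.015,"z":0,"wx":0,"wy":0,"wz":0},{"x":0.19,"y":0.02,"z":0,"wx":0,"wy":0,"wz":0},{"x":0.24,"y":0.02,"z":0,"wx":0,"wy":0,"wz":0},{"x":0.29,"y":0.03,"z":0,"wx":0,"wy":0,"wz":0},{"x":0.34,"y":0.03,"z":0,"wx":0,"wy":0,"wz":0},{"x":0.38,"y":0.03,"z":0,"wx":0,"wy":0,"wz":0},{"x":0.42,"y":0.04,"z":0,"wx":0,"wy":0,"wz":0},{"x":0.46,"y":0.04,"z":0,"wx":0,"wy":0,"wz":0},{"x":0.5,"y":0.04,"z":0,"wx":0,"wy":0,"wz":0},{"x":0.54,"y":0.04,"z":0,"wx":0,"wy":0,"wz":0}]}}

```text
t: 5.83
eef_pos: [0.6319, -0.0528, 0.0237]
tool_rot: [-0.002, 0.663, 0.749, 0.001]
contact_force: [0.6, -3.4, -1.3]
gripper_width: 0.647
```

```bash
python3 b.py 2; python3 -c "
from h import *
go((.618,.0515,.022,7))"
```

```text
top round_planter 0.88 [ 0.4638 -0.2285  0.    ] tray -0.2974532638124042 0.13541465414187162
side blue_planter 0.78 [0.6245 0.0164 0.    ] tray -0.0842066528722078 -0.06538011499948677
side round_planter 0.6 [ 0.4548 -0.2132  0.    ] tray -0.28088371637968373 0.14162732195072228
t 6.13 pos [ 0.6318 -0.0524  0.0236] tooly ang 7.0 tz [-0.0024  0.0057 -1.    ] F [ 0.4872 -0.5284 -0.4051] w 0.650
(0.618, 0.0515, 0.022, 7) -> xyz [ 0.524 -0.005  0.011] w [-0.001 -0.002  0.   ]
```

Call:
{"op": "jog_arm", "data": {"plan": [{"x":0.04,"y":0,"z":0,"wx":0,"wy":0,"wz":0},{"x":0.09,"y":0,"z":0,"wx":0,"wy":0,"wz":0},{"x":0.14,"y":0,"z":0,"wx":0,"wy":0,"wz":0},{"x":0.19,"y":0,"z":0,"wx":0,"wy":0,"wz":0},{"x":0.24,"y":0,"z":0,"wx":0,"wy":0,"wz":0},{"x":0.29,"y":0,"z":0,"wx":0,"wy":0,"wz":0},{"x":0.34,"y":0,"z":0,"wx":0,"wy":0,"wz":0},{"x":0.39,"y":0,"z":0,"wx":0,"wy":0,"wz":0},{"x":0.43,"y":0,"z":0,"wx":0,"wy":0,"wz":0},{"x":0.47,"y":0,"z":0,"wx":0,"wy":0,"wz":0},{"x":0.51,"y":0,"z":0,"wx":0,"wy":0,"wz":0},{"x":0.52,"y":0,"z":0,"wx":0,"wy":0,"wz":0}]}}

```text
t: 7.13
eef_pos: [0.6188, 0.0527, 0.0243]
tool_rot: [-0.003, 0.662, 0.75, 0.002]
contact_force: [0.0, -4.6, 2.5]
gripper_width: 0.649
```

```bash
python3 b.py 3 .004; python3 -c "
from h import *
go((.618,.0515,.022,7),(.463,-.302,.125,0))
b=cv2.imread('pics/top3.png');a=cv2.imread('pics/side3.png')
f=np.hstack([cv2.resize(a[130:330,200:450],(400,320),interpolation=3),cv2.resize(b[150:350,230:480],(400,320),interpolation=3)])
cv2.imwrite('pics/f.png',f)"
```

```text
top round_planter 0.67 [0.7829 0.2227 0.004 ] tray 0.09139534453745878 -0.25719987372808967
side blue_planter 0.64 [0.6107 0.105  0.004 ] tray 0.005372147450014981 -0.06719375356522593
side round_planter 0.66 [ 0.4641 -0.2214  0.004 ] tray -0.29058177505723515 0.13386073629877207
t 7.43 pos [0.6187 0.0513 0.024 ] tooly ang 7.1 tz [-0.0031  0.0064 -1.    ] F [-0.2171 -0.2362  0.5675] w 0.650
(0.618, 0.0515, 0.022, 7) -> xyz [ 0.002 -0.003  0.01 ] w [-0.001 -0.002  0.   ]
(0.463, -0.302, 0.125, 0) -> xyz [-1.654 -0.991 -0.514] w [-0.001 -0.002  0.039]
```

View pics/f.png

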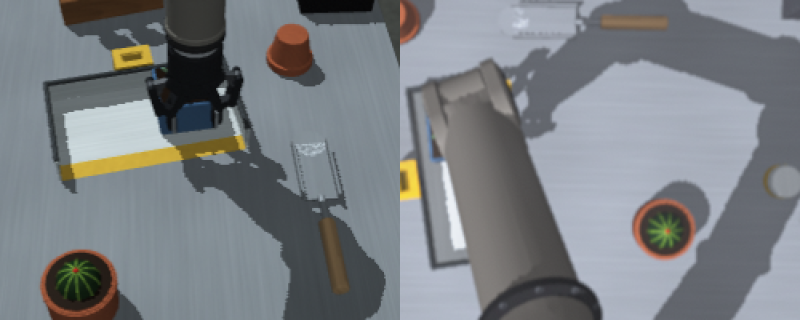

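Call:
{"op": "jog_arm", "data": {"plan": [{"x":-0.08,"y":0,"z":-0.02,"wx":0,"wy":0,"wz":0},{"x":-0.18,"y":0,"z":-0.15,"wx":0,"wy":0,"wz":0},{"x":-0.3,"y":-0.05,"z":-0.3,"wx":0,"wy":0,"wz":0},{"x":-0.45,"y":-0.15,"z":-0.45,"wx":0,"wy":0,"wz":0},{"x":-0.6,"y":-0.25,"z":-0.58,"wx":0,"wy":0,"wz":0.02},{"x":-0.74,"y":-0.35,"z":-0.7,"wx":0,"wy":0,"wz":0.039},{"x":-0.87,"y":-0.42,"z":-0.75,"wx":0,"wy":0,"wz":0.039},{"x":-1,"y":-0.5,"z":-0.75,"wx":0,"wy":0,"wz":0.039},{"x":-1,"y":-0.57,"z":-0.75,"wx":0,"wy":0,"wz":0.039},{"x":-1,"y":-0.57,"z":-0.75,"wx":0,"wy":0,"wz":0.039}]}}

```text
t: 8.27
eef_pos: [0.5276, -0.1652, 0.1728]
tool_rot: [-0.004, 0.709, 0.705, 0.0]
contact_force: [-0.1, -0.8, -0.5]
gripper_width: 0.648
```

```bash
python3 -c "
from h import *
go((.462,-.307,.16,0),(.462,-.307,.022,0))"; python3 b.py 4
```

```text
t 8.27 pos [ 0.5276 -0.1652  0.1728] tooly ang -0.3 tz [-0.005   0.0055 -1.    ] F [-0.1432 -0.7967 -0.5313] w 0.648
(0.462, -0.307, 0.16, 0) -> xyz [-0.711 -0.324  0.062] w [-0.002 -0.002 -0.002]
(0.462, -0.307, 0.022, 0) -> xyz [-0.715 -0.321  0.752] w [-0.002 -0.002 -0.002]
top blue_planter 0.84 [0.6102 0.1118 0.    ] tray 0.012219282085702313 -0.0678360575011326
side blue_planter 0.86 [0.6111 0.1191 0.    ] tray 0.0191868880202061 -0.0700187077090505
side round_planter 0.76 [ 0.4578 -0.2108  0.    ] tray -0.27900317437306904 0.13821386460675056
```

Call:
{"op": "jog_arm", "data": {"plan": [{"x":-0.18,"y":-0.08,"z":0,"wx":0,"wy":0,"wz":0},{"x":-0.36,"y":-0.16,"z":0,"wx":0,"wy":0,"wz":0},{"x":-0.54,"y":-0.24,"z":0,"wx":0,"wy":0,"wz":0},{"x":-0.715,"y":-0.32,"z":0,"wx":0,"wy":0,"wz":0},{"x":-0.715,"y":-0.32,"z":0.15,"wx":0,"wy":0,"wz":0},{"x":-0.715,"y":-0.32,"z":0.3,"wx":0,"wy":0,"wz":0},{"x":-0.715,"y":-0.32,"z":0.45,"wx":-0.002,"wy":-0.002,"wz":0},{"x":-0.715,"y":-0.32,"z":0.6,"wx":-0.002,"wy":-0.002,"wz":0},{"x":-0.715,"y":-0.32,"z":0.7,"wx":-0.002,"wy":-0.002,"wz":0},{"x":-0.715,"y":-0.32,"z":0.752,"wx":-0.002,"wy":-0.002,"wz":0},{"x":-0.715,"y":-0.32,"z":0.752,"wx":-0.002,"wy":-0.002,"wz":0}]}}

```text
t: 9.48
eef_pos: [0.4667, -0.3013, 0.0191]
tool_rot: [-0.001, 0.706, 0.709, 0.001]
contact_force: [0.1, -0.6, -0.2]
gripper_width: 0.649
```

```bash
python3 -c "
from h import *
p=cams.read_camera('top'); win=(.35,.55,-.32,-.1)
for c in ('top',):
  h=blob(c,p,.06,win,(0,100,40),(16,255,255))[4]; q,r=cv2.minEnclosingCircle(h); print(w(q,win),r)
print(proj('top',[[.462,-.22,0],[.462,-.22,.06]]),proj('side',[[.462,-.22,0]]))
go((.463,-.275,.022,0),(.479,.034,.022,0))"
```

```text
[ 0.4631 -0.2218] 47.679622650146484
[[390.281  290.8012]
 [393.7971 292.6894]] [[251.828  319.2488]]
t 9.53 pos [ 0.4676 -0.302   0.0207] tooly ang 0.2 tz [ 0.0021  0.0021 -1.    ] F [-0.2291  0.5411  0.2603] w 0.646
(0.463, -0.275, 0.022, 0) -> xyz [ 0.135 -0.023 -0.006] w [ 0.001 -0.001  0.001]
(0.479, 0.034, 0.022, 0) -> xyz [ 1.68   0.064 -0.003] w [ 0.001 -0.001  0.001]
```

Call:
{"op": "jog_arm", "data": {"plan": [{"x":0.06,"y":-0.02,"z":-0.005,"wx":0,"wy":0,"wz":0},{"x":0.1,"y":-0.02,"z":-0.005,"wx":0,"wy":0,"wz":0},{"x":0.13,"y":-0.02,"z":-0.005,"wx":0,"wy":0,"wz":0},{"x":0.16,"y":-0.02,"z":-0.005,"wx":0,"wy":0,"wz":0},{"x":0.2,"y":-0.02,"z":-0.005,"wx":0,"wy":0,"wz":0},{"x":0.25,"y":-0.018,"z":-0.005,"wx":0,"wy":0,"wz":0},{"x":0.3,"y":-0.016,"z":-0.005,"wx":0,"wy":0,"wz":0},{"x":0.35,"y":-0.013,"z":-0.005,"wx":0,"wy":0,"wz":0},{"x":0.4,"y":-0.01,"z":-0.005,"wx":0,"wy":0,"wz":0},{"x":0.45,"y":-0.007,"z":-0.005,"wx":0,"wy":0,"wz":0},{"x":0.5,"y":-0.003,"z":-0.005,"wx":0,"wy":0,"wz":0},{"x":0.55,"y":0,"z":-0.005,"wx":0,"wy":0,"wz":0}]}}

```text
t: 10.53
eef_pos: [0.4677, -0.1915, 0.0224]
tool_rot: [0.001, 0.706, 0.708, 0.002]
contact_force: [0.0, -5.4, 4.8]
gripper_width: 0.651
```

```bash
python3 b.py 5; python3 -c "
from h import *
go((.479,.034,.022,0))"
```

```text
top blue_planter 0.86 [0.6054 0.103  0.    ] tray 0.004350938671624718 -0.0615894299390061
top round_planter 0.57 [ 0.4755 -0.1376  0.    ] tray -0.20999864724536335 0.10811504216032199
side blue_planter 0.7 [ 0.6203  0.1079 -0.    ] tray 0.006569781050825827 -0.07707383201323821
side round_planter 0.88 [ 0.4685 -0.1284 -0.    ] tray -0.1996999693562575 0.11335952675444655
t 10.83 pos [ 0.4666 -0.1914  0.0216] tooly ang 0.3 tz [ 0.0009  0.0029 -1.    ] F [0.2688 0.3266 0.123 ] w 0.648
(0.479, 0.034, 0.022, 0) -> xyz [1.127 0.067 0.001] w [ 0.    -0.001  0.001]
```

Call:
{"op": "jog_arm", "data": {"plan": [{"x":0.04,"y":0.003,"z":0,"wx":0,"wy":0,"wz":0},{"x":0.09,"y":0.006,"z":0,"wx":0,"wy":0,"wz":0},{"x":0.14,"y":0.009,"z":0,"wx":0,"wy":0,"wz":0},{"x":0.19,"y":0.012,"z":0,"wx":0,"wy":0,"wz":0},{"x":0.24,"y":0.015,"z":0,"wx":0,"wy":0,"wz":0},{"x":0.29,"y":0.018,"z":0,"wx":0,"wy":0,"wz":0},{"x":0.34,"y":0.021,"z":0,"wx":0,"wy":0,"wz":0},{"x":0.38,"y":0.024,"z":0,"wx":0,"wy":0,"wz":0},{"x":0.42,"y":0.027,"z":0,"wx":0,"wy":0,"wz":0},{"x":0.46,"y":0.03,"z":0,"wx":0,"wy":0,"wz":0},{"x":0.5,"y":0.03,"z":0,"wx":0,"wy":0,"wz":0},{"x":0.55,"y":0.033,"z":0,"wx":0,"wy":0,"wz":0}]}}

```text
t: 11.83
eef_pos: [0.4728, -0.0815, 0.022]
tool_rot: [-0.0, 0.706, 0.708, 0.001]
contact_force: [-0.6, -3.3, 0.6]
gripper_width: 0.651
```

```bash
python3 b.py 6; python3 -c "
from h import *
go((.479,.034,.022,0))"
```

```text
top blue_planter 0.93 [0.6154 0.1056 0.    ] tray 0.005253784100521696 -0.07186175667958491
top round_planter 0.83 [ 0.4775 -0.0287  0.    ] tray -0.10311049393501465 0.08718126677203124
side blue_planter 0.9 [0.6133 0.1113 0.    ] tray 0.01117226993457504 -0.07082631698319786
side round_planter 0.88 [ 0.4639 -0.0233  0.    ] tray -0.09548309038552033 0.09972965682083564
t 12.13 pos [ 0.4728 -0.0813  0.0219] tooly ang 0.2 tz [ 0.001   0.0031 -1.    ] F [ 0.1256  0.3    -0.6403] w 0.651
(0.479, 0.034, 0.022, 0) -> xyz [0.577 0.034 0.001] w [ 0.    -0.001  0.001]
```

Call:
{"op": "jog_arm", "data": {"plan": [{"x":0.04,"y":0.003,"z":0,"wx":0,"wy":0,"wz":0},{"x":0.09,"y":0.006,"z":0,"wx":0,"wy":0,"wz":0},{"x":0.14,"y":0.009,"z":0,"wx":0,"wy":0,"wz":0},{"x":0.19,"y":0.012,"z":0,"wx":0,"wy":0,"wz":0},{"x":0.24,"y":0.015,"z":0,"wx":0,"wy":0,"wz":0},{"x":0.29,"y":0.018,"z":0,"wx":0,"wy":0,"wz":0},{"x":0.34,"y":0.021,"z":0,"wx":0,"wy":0,"wz":0},{"x":0.4,"y":0.024,"z":0,"wx":0,"wy":0,"wz":0},{"x":0.45,"y":0.027,"z":0,"wx":0,"wy":0,"wz":0},{"x":0.5,"y":0.03,"z":0,"wx":0,"wy":0,"wz":0},{"x":0.55,"y":0.034,"z":0,"wx":0,"wy":0,"wz":0},{"x":0.577,"y":0.034,"z":0,"wx":0,"wy":0,"wz":0}]}}

```text
t: 13.13
eef_pos: [0.4792, 0.0361, 0.0223]
tool_rot: [-0.001, 0.705, 0.709, 0.002]
contact_force: [0.2, -2.8, 2.8]
gripper_width: 0.654
```

Call:
{"op": "jog_arm", "data": {"plan": [{"x":0,"y":0,"z":0,"wx":0,"wy":0,"wz":0},{"x":-0.08,"y":0,"z":0,"wx":0,"wy":0,"wz":0},{"x":-0.2,"y":0,"z":0,"wx":0,"wy":0,"wz":0},{"x":-0.3,"y":0,"z":-0.15,"wx":0,"wy":0,"wz":0},{"x":-0.35,"y":0,"z":-0.35,"wx":0,"wy":0,"wz":0},{"x":-0.35,"y":0,"z":-0.55,"wx":0,"wy":0,"wz":0},{"x":-0.35,"y":0,"z":-0.75,"wx":0,"wy":0,"wz":0},{"x":-0.35,"y":0,"z":-0.9,"wx":0,"wy":0,"wz":0},{"x":-0.35,"y":0,"z":-1,"wx":0,"wy":0,"wz":0},{"x":-0.35,"y":0,"z":-1,"wx":0,"wy":0,"wz":0}]}}

```text
t: 13.97
eef_pos: [0.4821, -0.034, 0.2265]
tool_rot: [0.002, 0.705, 0.709, 0.005]
contact_force: [0.9, 0.1, -0.4]
gripper_width: 0.65
```

```bash
python3 b.py 7 .004; python3 -c "
from h import *
go((.4887,.370,.22,103),(.4887,.370,.116,103),(.4887,.370,.22,-77))
b=cv2.imread('pics/top7.png');a=cv2.imread('pics/side7.png')
f=np.hstack([cv2.resize(a[80:280,190:440],(400,320),interpolation=3),cv2.resize(b[150:350,130:380],(400,320),interpolation=3)])
cv2.imwrite('pics/g.png',f)"
```

```text
top blue_planter 0.82 [0.6109 0.1069 0.004 ] tray 0.007217180709268544 -0.06766971756306146
top round_planter 0.98 [0.4795 0.0812 0.004 ] tray 0.004732641508689384 0.06616186326872556
side blue_planter 0.58 [0.6131 0.1117 0.004 ] tray 0.01164330346871222 -0.07068120227048384
side round_planter 0.91 [0.4794 0.0867 0.004 ] tray 0.010171337150539502 0.06534742782211696
t 14.27 pos [ 0.4784 -0.0345  0.2205] tooly ang 0.4 tz [-0.0017  0.0042 -1.    ] F [ 0.5389  0.9423 -0.0259] w 0.657
(0.4887, 0.37, 0.22, 103) -> xyz [2.022 0.064 0.011] w [ 0.001 -0.001 -0.57 ]
(0.4887, 0.37, 0.116, 103) -> xyz [2.02  0.065 0.531] w [ 0.001 -0.001 -0.57 ]
(0.4887, 0.37, 0.22, -77) -> xyz [2.022 0.064 0.011] w [-0.001 -0.001  0.43 ]
```

View pics/g.png

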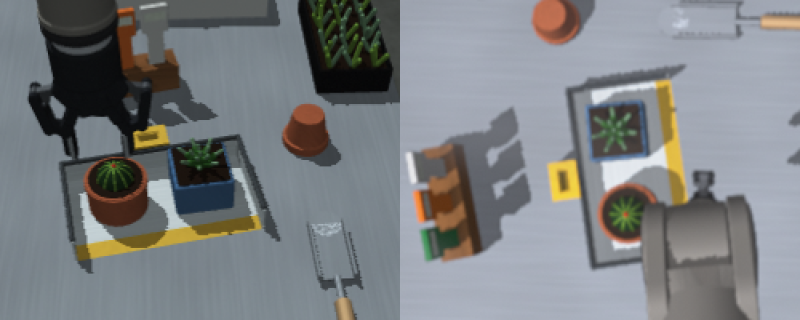

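Call:
{"op": "jog_arm", "data": {"plan": [{"x":0.12,"y":0,"z":0,"wx":0,"wy":0,"wz":-0.036},{"x":0.24,"y":0,"z":0,"wx":0,"wy":0,"wz":-0.072},{"x":0.36,"y":0,"z":0,"wx":0,"wy":0,"wz":-0.108},{"x":0.48,"y":0,"z":0,"wx":0,"wy":0,"wz":-0.144},{"x":0.6,"y":0,"z":0,"wx":0,"wy":0,"wz":-0.18},{"x":0.7,"y":0.03,"z":0,"wx":0,"wy":0,"wz":-0.216},{"x":0.8,"y":0.03,"z":0,"wx":0,"wy":0,"wz":-0.252},{"x":0.9,"y":0.03,"z":0,"wx":0,"wy":0,"wz":-0.288},{"x":1,"y":0.03,"z":0,"wx":0,"wy":0,"wz":-0.324},{"x":1,"y":0.03,"z":0,"wx":0,"wy":0,"wz":-0.36},{"x":1,"y":0.03,"z":0,"wx":0,"wy":0,"wz":-0.396},{"x":1,"y":0.03,"z":0,"wx":0,"wy":0,"wz":-0.43}]}}

```text
t: 15.27
eef_pos: [0.4824, 0.166, 0.22]
tool_rot: [-0.002, 0.103, 0.995, 0.002]
contact_force: [0.6, -0.3, -0.3]
gripper_width: 0.653
```

```bash
python3 -c "
from h import *
go((.4887,.370,.22,103))
ims={c:cams.read_camera(c) for c in ('top','side')}
for c in ims: cv2.imwrite(f'pics/{c}8.png',ims[c][:,:,::-1])
t=cv2.imread('pics/side0.png')
cv2.imwrite('pics/m.png',np.hstack([cv2.resize(t[75:150,230:310],None,fx=5,fy=5,interpolation=3),cv2.resize(cv2.imread('pics/top0.png')[235:320,130:190],(300,375),interpolation=3)]))
print(monitor.get_obs()['q'])
for dx in (-.023,.023):
  a=np.radians(13); q=np.array([.4887,.370])+dx*np.array([np.cos(a),np.sin(a)])
  for z in (.16,.11): print(dx,z,proj('side',[[*q,z]]),proj('top',[[*q,z]]))
"
```

```text
t 15.27 pos [0.4824 0.166  0.22  ] tooly ang 78.2 tz [-0.0042  0.0041 -1.    ] F [ 0.6167 -0.325  -0.311 ] w 0.653
(0.4887, 0.37, 0.22, 103) -> xyz [0.179 1.005 0.004] w [ 0.001 -0.001 -0.138]
[ 0.0621  0.2761 -0.6002  1.9226  0.1775  0.9982  0.7412]
-0.023 0.16 [[255.6068  88.6752]] [[142.93   288.0983]]
-0.023 0.11 [[257.5741 104.8468]] [[151.3479 286.573 ]]
0.023 0.16 [[272.8845  85.8886]] [[139.1644 268.1721]]
0.023 0.11 [[274.2965 102.0444]] [[147.7442 267.5738]]
```

View pics/m.png

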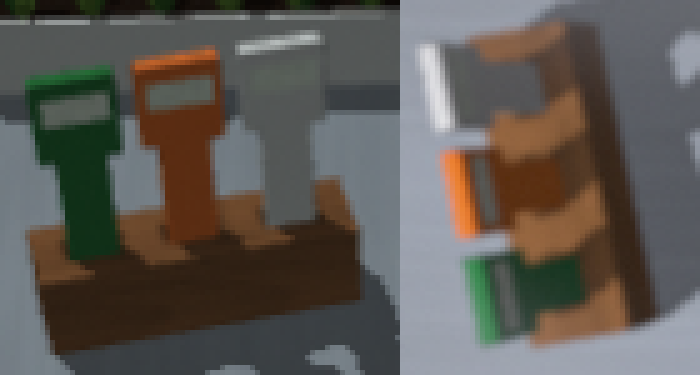

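Call:
{"op": "jog_arm", "data": {"plan": [{"x":0.04,"y":0.2,"z":0,"wx":0,"wy":0,"wz":-0.035},{"x":0.08,"y":0.4,"z":0,"wx":0,"wy":0,"wz":-0.07},{"x":0.12,"y":0.6,"z":0,"wx":0,"wy":0,"wz":-0.105},{"x":0.15,"y":0.8,"z":0,"wx":0,"wy":0,"wz":-0.138},{"x":0.179,"y":1,"z":0,"wx":0,"wy":0,"wz":-0.138},{"x":0.179,"y":1,"z":0,"wx":0,"wy":0,"wz":-0.138},{"x":0.179,"y":1,"z":0,"wx":0,"wy":0,"wz":-0.138},{"x":0.179,"y":1,"z":0,"wx":0,"wy":0,"wz":-0.138},{"x":0.179,"y":1,"z":0,"wx":0,"wy":0,"wz":-0.138}]}}

```text
t: 16.12
eef_pos: [0.4901, 0.3668, 0.2202]
tool_rot: [-0.002, -0.109, 0.994, 0.001]
contact_force: [0.1, -0.2, -0.4]
gripper_width: 0.654
```

```bash
python3 -c "
from h import *
go((.489,.3695,.117,103))
ims={c:cams.read_camera(c) for c in ('top','side')}
f=np.hstack([cv2.resize(ims['side'][40:160,210:330],(400,400),interpolation=3),cv2.resize(ims['top'][220:340,90:210],(400,400),interpolation=3)])
cv2.imwrite('pics/n.png',f[:,:,::-1])
print(monitor.get_obs()['q'])
o=monitor.get_obs()['eef_pos']; print(proj('side',[o]),proj('top',[o]))
"
```

```text
t 16.12 pos [0.4901 0.3668 0.2202] tooly ang 102.5 tz [-0.0047  0.0024 -1.    ] F [ 0.0619 -0.2176 -0.3898] w 0.654
(0.489, 0.3695, 0.117, 103) -> xyz [0.    0.013 0.516] w [ 0.001 -0.001 -0.003]
[-0.2272  0.4732 -0.6948  1.6854  0.3272  1.104   0.7717]
[[262.6872  66.8851]] [[131.0776 278.843 ]]
```

View pics/n.png

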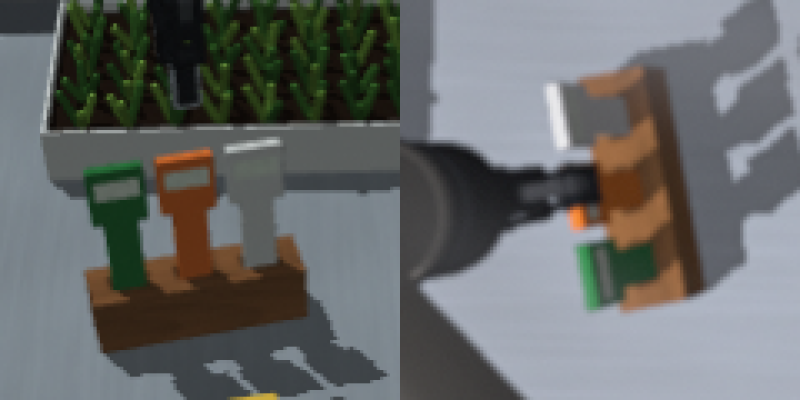

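Call:
{"op": "jog_arm", "data": {"plan": [{"x":0,"y":0.013,"z":0.07,"wx":0,"wy":0,"wz":-0.003},{"x":0,"y":0.013,"z":0.15,"wx":0,"wy":0,"wz":-0.003},{"x":0,"y":0.013,"z":0.23,"wx":0,"wy":0,"wz":-0.003},{"x":0,"y":0.013,"z":0.31,"wx":0.001,"wy":-0.001,"wz":-0.003},{"x":0,"y":0.013,"z":0.39,"wx":0.001,"wy":-0.001,"wz":-0.003},{"x":0,"y":0.013,"z":0.46,"wx":0.001,"wy":-0.001,"wz":-0.003},{"x":0,"y":0.013,"z":0.516,"wx":0.001,"wy":-0.001,"wz":-0.003},{"x":0,"y":0.013,"z":0.516,"wx":0.001,"wy":-0.001,"wz":-0.003},{"x":0,"y":0.013,"z":0.516,"wx":0.001,"wy":-0.001,"wz":-0.003}]}}

```text
t: 16.97
eef_pos: [0.4892, 0.3692, 0.1169]
tool_rot: [-0.001, -0.113, 0.994, 0.0]
contact_force: [0.4, -0.3, 0.2]
gripper_width: 0.649
```

Call:
{"op": "jog_arm", "data": {"plan": [{"x":0,"y":0,"z":0,"wx":0,"wy":0,"wz":0},{"x":0,"y":0,"z":0,"wx":0,"wy":0,"wz":0},{"x":0,"y":0,"z":0,"wx":0,"wy":0,"wz":0},{"x":0,"y":0,"z":0,"wx":0,"wy":0,"wz":0},{"x":0,"y":0,"z":0,"wx":0,"wy":0,"wz":0},{"x":0,"y":0,"z":0,"wx":0,"wy":0,"wz":0},{"x":0,"y":0,"z":0,"wx":0,"wy":0,"wz":0},{"x":0,"y":0,"z":0,"wx":0,"wy":0,"wz":0}], "hand": -1, "grip_force": 40}}

```text
t: 17.63
eef_pos: [0.4896, 0.3697, 0.1177]
tool_rot: [0.0, -0.113, 0.994, 0.0]
contact_force: [0.6, 0.0, 6.7]
gripper_width: 0.114
```

```bash
python3 -c "
from h import *
st()"
```

```text
t 17.63 pos [0.4896 0.3697 0.1177] tooly ang 103.0 tz [-0.      0.0008 -1.    ] F [0.6071 0.0357 6.6944] w 0.114
```

Call:
{"op": "jog_arm", "data": {"plan": [{"x":0,"y":0,"z":-0.05,"wx":0,"wy":0,"wz":0},{"x":0,"y":0,"z":-0.12,"wx":0,"wy":0,"wz":0},{"x":0,"y":0,"z":-0.2,"wx":0,"wy":0,"wz":0},{"x":0,"y":0,"z":-0.3,"wx":0,"wy":0,"wz":0},{"x":0,"y":0,"z":-0.4,"wx":0,"wy":0,"wz":0},{"x":0,"y":0,"z":-0.5,"wx":0,"wy":0,"wz":0},{"x":0,"y":0,"z":-0.6,"wx":0,"wy":0,"wz":0},{"x":0,"y":0,"z":-0.7,"wx":0,"wy":0,"wz":0},{"x":0,"y":0,"z":-0.8,"wx":0,"wy":0,"wz":0},{"x":0,"y":0,"z":-0.8,"wx":0,"wy":0,"wz":0}]}}

```text
t: 18.47
eef_pos: [0.4907, 0.3711, 0.2832]
tool_rot: [0.003, -0.113, 0.994, 0.002]
contact_force: [0.9, 0.1, -0.6]
gripper_width: 0.113
```

```bash
python3 -c "
from h import *
go((.528,.188,.277,100),(.528,.188,.175,100))"
```

```text
t 18.47 pos [0.4907 0.3711 0.2832] tooly ang 103.0 tz [ 0.0056  0.005  -1.    ] F [ 0.8743  0.1106 -0.5559] w 0.113
(0.528, 0.188, 0.277, 100) -> xyz [ 0.025 -0.934  0.028] w [0.001 0.002 0.017]
(0.528, 0.188, 0.175, 100) -> xyz [ 0.028 -0.936  0.538] w [0.001 0.002 0.017]
```

Call:
{"op": "jog_arm", "data": {"plan": [{"x":0,"y":-0.1,"z":0,"wx":0,"wy":0,"wz":0},{"x":0,"y":-0.22,"z":0,"wx":0,"wy":0,"wz":0.005},{"x":0.01,"y":-0.36,"z":0,"wx":0,"wy":0,"wz":0.01},{"x":0.015,"y":-0.5,"z":0.03,"wx":0,"wy":0,"wz":0.017},{"x":0.02,"y":-0.64,"z":0.03,"wx":0.001,"wy":0.002,"wz":0.017},{"x":0.025,"y":-0.78,"z":0.1,"wx":0.001,"wy":0.002,"wz":0.017},{"x":0.025,"y":-0.87,"z":0.2,"wx":0.001,"wy":0.002,"wz":0.017},{"x":0.028,"y":-0.92,"z":0.3,"wx":0.001,"wy":0.002,"wz":0.017},{"x":0.028,"y":-0.936,"z":0.4,"wx":0.001,"wy":0.002,"wz":0.017},{"x":0.028,"y":-0.936,"z":0.5,"wx":0.001,"wy":0.002,"wz":0.017},{"x":0.028,"y":-0.936,"z":0.538,"wx":0.001,"wy":0.002,"wz":0.017},{"x":0.028,"y":-0.936,"z":0.538,"wx":0.001,"wy":0.002,"wz":0.017}]}}

```text
t: 19.47
eef_pos: [0.5266, 0.1873, 0.1733]
tool_rot: [-0.002, -0.087, 0.996, -0.0]
contact_force: [-0.9, 0.7, 0.2]
gripper_width: 0.11
```

```bash
python3 -c "
from h import *
ims={c:cams.read_camera(c) for c in ('top','side')}
cv2.imwrite('pics/top9.png',ims['top'][:,:,::-1]);cv2.imwrite('pics/side9.png',ims['side'][:,:,::-1])
f=np.hstack([cv2.resize(ims['side'][100:200,240:340],(500,500),interpolation=3),cv2.resize(ims['top'][210:310,190:250],(300,500),interpolation=3)])
cv2.imwrite('pics/o.png',f[:,:,::-1])
p,M=st(); m=M.as_matrix()
for s in (-.014,.014):
  q=p+m[:,2]*.1077+m[:,0]*s; print('foot',s,q,proj('side',[q]),proj('top',[q]))
for s in (-.014,.014):
  q=p+m[:,2]*.01+m[:,0]*s; print('neck',s,q,proj('side',[q]))
print(proj('side',[[.528,.188,.05]]),proj('top',[[.528,.188,.05]]))
for c in ims:
  for t in ('socket','orange_marker'): cams.read_camera(c); print(c,t,[(d['location'],round(d['confidence'],2)) for d in finder.place_of(c,t)[:1]])
go((.528,.188,.14,100))
"
```

```text
t 19.57 pos [0.5282 0.1886 0.1757] tooly ang 100.0 tz [ 0.0005  0.0011 -1.    ] F [-0.0631  0.0531  0.622 ] w 0.111
foot -0.014 [0.542  0.1911 0.068 ] [[286.9787 159.3869]] [[229.2675 256.5029]]
foot 0.014 [0.5144 0.1863 0.068 ] [[276.0427 161.0668]] [[230.8619 267.6994]]
neck -0.014 [0.542  0.191  0.1657] [[284.7652 128.3326]]
neck 0.014 [0.5144 0.1862 0.1657] [[273.0411 130.0189]]
[[281.8764 165.6999]] [[231.8308 262.0826]]
top socket [([233.3, 262.9], 0.68)]
top orange_marker [([230.3, 263.7], 0.52)]
side socket [([280.4, 166.3], 0.66)]
side orange_marker []
t 19.97 pos [0.5283 0.1882 0.1754] tooly ang 100.0 tz [ 0.0009  0.0008 -1.    ] F [ 0.0809  1.0772 -0.8157] w 0.109
(0.528, 0.188, 0.14, 100) -> xyz [ 0.002 -0.001  0.177] w [ 0.  0. -0.]
```

View pics/o.png

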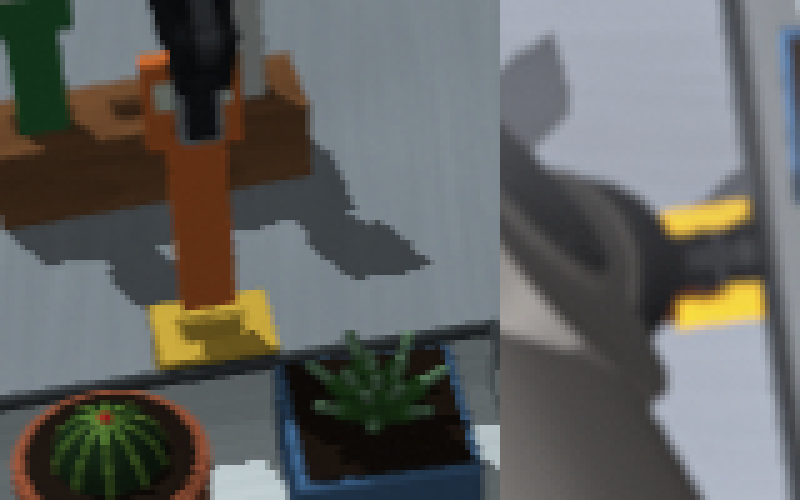

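Call:
{"op": "jog_arm", "data": {"plan": [{"x":-0.004,"y":0,"z":0.03,"wx":0,"wy":0,"wz":0},{"x":-0.004,"y":0,"z":0.06,"wx":0,"wy":0,"wz":0},{"x":-0.004,"y":0,"z":0.075,"wx":0,"wy":0,"wz":0},{"x":-0.004,"y":0,"z":0.09,"wx":0,"wy":0,"wz":0},{"x":-0.004,"y":0,"z":0.1,"wx":0,"wy":0,"wz":0},{"x":-0.004,"y":0,"z":0.11,"wx":0,"wy":0,"wz":0},{"x":-0.004,"y":0,"z":0.12,"wx":0,"wy":0,"wz":0},{"x":-0.004,"y":0,"z":0.13,"wx":0,"wy":0,"wz":0},{"x":-0.004,"y":0,"z":0.13,"wx":0,"wy":0,"wz":0}]}}

```text
t: 20.72
eef_pos: [0.5289, 0.1883, 0.149]
tool_rot: [0.0, -0.087, 0.996, 0.0]
contact_force: [-0.6, 0.1, -0.9]
gripper_width: 0.109
```

```bash
python3 -c "
from h import *
go((.529,.188,.119,100))"
```

```text
t 20.72 pos [0.5289 0.1883 0.149 ] tooly ang 100.0 tz [ 0.0004  0.0007 -1.    ] F [-0.5795  0.1121 -0.9482] w 0.109
(0.529, 0.188, 0.119, 100) -> xyz [-0.    -0.001  0.15 ] w [ 0.  0. -0.]
```

Call:
{"op": "jog_arm", "data": {"plan": [{"x":0,"y":0,"z":0.02,"wx":0,"wy":0,"wz":0},{"x":0,"y":0,"z":0.04,"wx":0,"wy":0,"wz":0},{"x":0,"y":0,"z":0.06,"wx":0,"wy":0,"wz":0},{"x":0,"y":0,"z":0.08,"wx":0,"wy":0,"wz":0},{"x":0,"y":0,"z":0.1,"wx":0,"wy":0,"wz":0},{"x":0,"y":0,"z":0.12,"wx":0,"wy":0,"wz":0},{"x":0,"y":0,"z":0.135,"wx":0,"wy":0,"wz":0},{"x":0,"y":0,"z":0.145,"wx":0,"wy":0,"wz":0},{"x":0,"y":0,"z":0.152,"wx":0,"wy":0,"wz":0},{"x":0,"y":0,"z":0.152,"wx":0,"wy":0,"wz":0}]}}

```text
t: 21.55
eef_pos: [0.5288, 0.1882, 0.1183]
tool_rot: [0.0, -0.087, 0.996, 0.0]
contact_force: [-1.1, -0.4, 0.0]
gripper_width: 0.111
```

```bash
python3 -c "
from h import *
go((.529,.188,.116,100))"
```

```text
t 21.55 pos [0.5288 0.1882 0.1183] tooly ang 100.0 tz [-0.      0.0005 -1.    ] F [-1.1423 -0.4324  0.0498] w 0.111
(0.529, 0.188, 0.116, 100) -> xyz [-0.001 -0.001  0.012] w [ 0.  0. -0.]
```

Nearly bottomed with no force; press down a few millimetres more to seat it.

Call:
{"op": "jog_arm", "data": {"plan": [{"x":0,"y":0,"z":0.006,"wx":0,"wy":0,"wz":0},{"x":0,"y":0,"z":0.012,"wx":0,"wy":0,"wz":0},{"x":0,"y":0,"z":0.012,"wx":0,"wy":0,"wz":0},{"x":0,"y":0,"z":0.012,"wx":0,"wy":0,"wz":0}]}}

```text
t: 21.88
eef_pos: [0.5294, 0.1888, 0.1176]
tool_rot: [0.001, -0.087, 0.996, 0.0]
contact_force: [-1.9, -1.5, 12.3]
gripper_width: 0.115
```

Call:
{"op": "jog_arm", "data": {"plan": [{"x":0,"y":0,"z":0,"wx":0,"wy":0,"wz":0},{"x":0,"y":0,"z":0,"wx":0,"wy":0,"wz":0},{"x":0,"y":0,"z":0,"wx":0,"wy":0,"wz":0},{"x":0,"y":0,"z":0,"wx":0,"wy":0,"wz":0},{"x":0,"y":0,"z":0,"wx":0,"wy":0,"wz":0},{"x":0,"y":0,"z":0,"wx":0,"wy":0,"wz":0}], "hand": 0.1}}

```text
t: 22.38
eef_pos: [0.5293, 0.1887, 0.1174]
tool_rot: [0.001, -0.087, 0.996, 0.0]
contact_force: [-0.3, -0.4, 0.9]
gripper_width: 0.547
```

Call:
{"op": "jog_arm", "data": {"plan": [{"x":0,"y":0,"z":-0.05,"wx":0,"wy":0,"wz":0},{"x":0,"y":0,"z":-0.12,"wx":0,"wy":0,"wz":0},{"x":0,"y":0,"z":-0.2,"wx":0,"wy":0,"wz":0},{"x":0,"y":0,"z":-0.3,"wx":0,"wy":0,"wz":0},{"x":0,"y":0,"z":-0.4,"wx":0,"wy":0,"wz":0},{"x":0,"y":0,"z":-0.55,"wx":0,"wy":0,"wz":0},{"x":0,"y":0,"z":-0.7,"wx":0,"wy":0,"wz":0},{"x":0.15,"y":-0.15,"z":-0.8,"wx":0,"wy":0,"wz":0},{"x":0.3,"y":-0.3,"z":-0.8,"wx":0,"wy":0,"wz":0},{"x":0.45,"y":-0.5,"z":-0.8,"wx":0,"wy":0,"wz":0},{"x":0.5,"y":-0.7,"z":-0.8,"wx":0,"wy":0,"wz":0},{"x":0.5,"y":-0.9,"z":-0.8,"wx":0,"wy":0,"wz":0}]}}

```text
t: 23.38
eef_pos: [0.4583, 0.0035, 0.2783]
tool_rot: [0.001, -0.088, 0.996, -0.0]
contact_force: [0.7, -1.2, 0.1]
gripper_width: 0.552
```

```bash
python3 b.py 10 .004; python3 -c "
from h import *
st()
p=np.array([.529,.188]); ty=np.array([-.9848,-.1736])
for z in (.16,.01+.1): print(z,[proj('side',[[*(p+s*ty),z]])[0] for s in (-.023,.023)],[proj('top',[[*(p+s*ty),z]])[0] for s in (-.023,.023)])
b=cv2.imread('pics/top10.png');a=cv2.imread('pics/side10.png')
f=np.hstack([cv2.resize(a[75:275,210:385],(420,480),interpolation=3),cv2.resize(b[190:350,120:240],(360,480),interpolation=3)])
cv2.imwrite('pics/p.png',f)"
```

```text
top blue_planter 0.98 [0.6117 0.105  0.004 ] tray 0.0052882519660222655 -0.068178385488272
top round_planter 0.67 [0.4793 0.0804 0.004 ] tray 0.0039953230602426 0.06653688481015342
side blue_planter 0.93 [0.6152 0.1141 0.004 ] tray 0.013557224400605894 -0.07319586560283185
side round_planter 0.95 [0.4766 0.0888 0.004 ] tray 0.012769871671449136 0.0677246036998416
t 23.68 pos [0.4609 0.0056 0.2776] tooly ang 100.1 tz [ 0.002   0.0013 -1.    ] F [0.7839 0.137  0.0953] w 0.550
0.16 [array([288.991 , 129.8809]), array([269.8053, 132.6423])] [array([220.5578, 252.3603]), array([223.3949, 272.4006])]
0.11 [array([289.9978, 146.1847]), array([271.4908, 148.9437])] [array([225.3554, 252.4946]), array([228.0682, 271.6049])]
```

View pics/p.png

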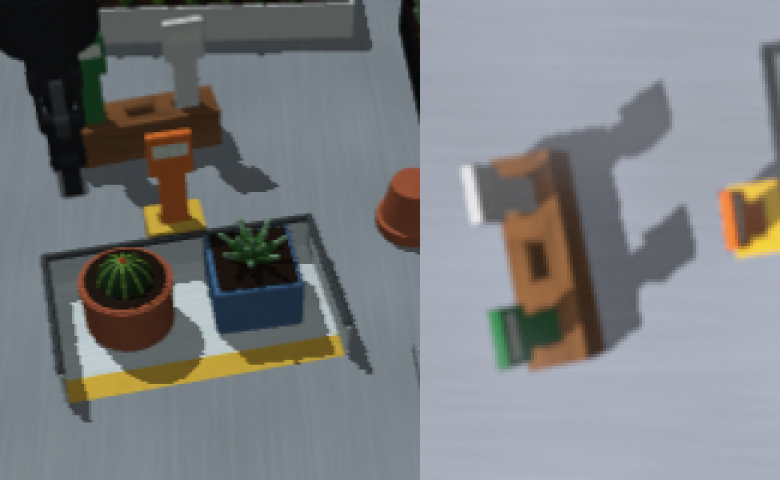

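```bash
python3 -c "
from station import bot; print(bot.hand_in())"
```

```text
the job is handed in; nothing more can be done
None
```

The job is handed in: both planters are in the tray and the orange marker is in the yellow socket. It finished at about 24 s on the robot's clock; the hand-in gave no verdict.

- **Planters:** I slid each one along the bench and over the lip with the half-open fingers, with wrist forces under about 8 N. The final picture shows both upright, side by side and entirely on the flat floor. In tray coordinates the blue planter is at about x +9, y −70 mm and the round one at about x +8, y +67 mm.
- **Marker:** I lifted it from the middle rack slot and lowered it into the socket until it bottomed, at about 12 N. The tool height matched its rack depth to 0.1 mm, and after release its head top sat within about 1.5 pixels of where a fully home marker should show.
- **Everything else:** The white and green markers, rack and spare pot look unmoved in the final crops. The trowel, spray can and seed tin were outside them. I steered clear of those three and the wrist readings showed no unexpected contact.

**Disagreements:** The two cameras differed by about 4 to 9 mm along the bench, so I averaged them. The planters lie within the floor by either camera's figures. The finders occasionally missed or misplaced a planter while the arm hid it, and I ignored those readings.

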